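# Put the washed takeaway bits away

### The arm

A 6-joint arm with a two-finger parallel gripper is mounted at the origin on the work surface. World frame = base frame: x ahead of the robot, y to its left, z up, the work surface at z = 0. Lengths are in m, angles in degrees, forces in N, time in s.
With the tool pointing down it reaches from about 0.375 to 0.75 m from the base axis. Payload 9 kg.
Tool frame: the origin (TCP) lies where the fingers leave the gripper's body, on its centre line; the fingertips stand 73 mm ahead of it and the grasp point (between the pads) lies 54 mm ahead of it (robot.tip_reach is the distance from the TCP to the fingertips, in m); z points along the fingers, y is the line along which they close (so a half turn about z gives the same grasp; the last joint's range is limited). The gripper opens to 85 mm and grips with 20 to 120 N. Pads are 22 mm wide; open, the fingers measure 114 mm over their backs; the gripper's body (76 mm by 85 mm) begins 54 mm behind the grasp point. The pads swing forward as they close: fully open they stand 13 mm farther back than shut.
Start: joints at [-80.884, 5.964, 5.575, 89.605, 0, 77.527], TCP at [0.221, -0.558, 0.304] pointing down, gripper open.
Joint ranges: [-171.21, 171.21], [-48.23, 106.86], [-62.78, 66.21], [-105.2, 120.99], [-86.42, 89.51], [-180, 180]. Speed limits (degrees/s): [127.2, 127.2, 147.25, 180, 180, 180].

### API

Orientations are given as [roll, pitch, yaw] about the fixed x, y, z axes, in that order (R = Rz(yaw) Ry(pitch) Rx(roll)).
In Python, from plant import robot gives the robot as it stands. Calls block until the motion is done:
- robot.move_pose(position, orientation): joint-space move of the TCP to a pose.
- robot.line_to(position, vel=0.15, rotation=None, guard=None): straight line of the TCP; rotation=None keeps the orientation; vel is the mean speed in m/s. With guard (N) it stops when the force on the tool has changed by that much, and returns True; else False.
- robot.goto_joints(angles): joint-space move.
- robot.set_gripper(opening): finger opening in m; the grip force is fixed at half the most; returns when the fingers have stopped.
- robot.pause(seconds).
- robot.ik(position, orientation): joint angles nearest the present ones, or None.
- robot.observe(): the state.
- robot.grab_frame(name): name is "side" or "top"; returns the picture (480x640x3 uint8, blue, green, red); there is no depth.
- robot.get_calibration(name): a dict with "vertical_fov" (degrees; the focal length in pixels is half the picture's height over the tangent of half this angle, whatever the lens; pixels are square), "cx", "cy" (the principal point, pixels), "rvec" (rotation vector, rad) and "tvec" (3), from world to camera coordinates, as OpenCV has them. Camera axes: x right, y down, z forward; pixel columns grow to the right and rows downward; lengths in m; the calibration is good to about 2 mm. A picture is of the moment at which its call begins. get_calibration takes no time and is no camera call.
A pose or a line that the arm cannot do raises robot.IKError and nothing moves.
- robot.job_done(): hands the job in; it is judged then, once.
The state is a dict: "time": time; "q": joint angles; "qvel": joint speeds; "joint_torque": joint torques, N m; "tool_pos": TCP position; "tcp_rot": TCP orientation; "ft_force": force on the tool from outside, world axes, zero at the start; "torque": the same for the moment, N m; "gripper_width": finger opening in m; "gripper_force": force on a finger pad.
Only numpy, scipy, OpenCV 4.12 (cv2) and the standard library are available. Lean on these libraries where they do the work, as an engineer would, in place of code of your own. Each camera call takes 0.05 s, during which the arm holds its last target. There are 200 camera calls.

### The job

Put the clean takeaway bits away: stand the big sauce pot in the wide bay of the two-bay tray and the small pot in its narrow bay, lay the spoon flat and bowl up in the long undivided tray, and slide the flat lid under the bar of the low lid rack until it is fully home, flat on the counter with its vent block left outside. Leave the spice jar, the egg cup and the ramekin standing where they are, and let go of everything.

Things in the scene. Friction and masses are not known exactly. Their poses are not given: they have to be found in the camera images.
- big_pot: Big closed sauce pot of white plastic with a flat grey-topped lid, round, 60 mm across and 46 mm high (slightly narrower below the lid), upright, loose, 56 to 112 g. Origin: centre of its underside; z up.
- small_pot: Small closed sauce pot, the same look, round, 40 mm across and 40 mm high, upright, loose, 56 to 112 g. Origin: centre of its underside; z up.
- spoon: White plastic spoon lying flat, bowl up, 140 mm long, loose, 21 to 42 g. Its straight handle is 11 mm wide and 10 mm thick and runs along its x from -70 to +32 mm; its round bowl, 40 mm across and 12 mm high, is centred at x = +50 mm. Origin: on the underside at mid-length (on the handle); z up.
- lid: Flat white tub lid lying on the counter, 110 mm (its x) by 76 mm (y) by 6 mm thick, loose, 35 to 70 g; a thin grey panel marks its top. A vent block to hold it by stands on it at x = -40 mm, y = 0: 24 mm (x) by 20 mm (y), its top 30 mm above the underside. The vent end starts towards the robot. Origin: centre of the underside; z up.
- pot_tray: Fixed low wooden tray with one divider, outside 98 mm (its x) by 158 mm (y), 18 mm high, floor, walls and divider 4 mm thick. Wide bay: y -75 to +13 mm, centre -31. Narrow bay: y +17 to +75 mm, centre +46. Both 90 mm in x, centred on x = 0. Origin: centre of its underside; x roughly away from the robot, y roughly left, z up.
- spoon_tray: Fixed low wooden tray without a divider, inside 92 mm (its x) by 172 mm (its y), 18 mm high, floor 4 mm and walls 4 mm thick. Origin: centre of its underside; x points roughly away from the robot, y (the long way) roughly to the left, z up.
- lid_rack: Fixed floorless lid rack, open to the robot (-x): side walls 92 mm apart inside, 6 thick, 28 high, x -12 to +63 mm; back stop, inner face x = +57; steel bar across at x -8 to +8, underside 18 mm, top 30 mm up. The lid goes in on the counter along +x, plain end first; home, its centre is at the rack's origin or up to 2 mm beyond. Origin: on the counter under mid-bar; y left, z up.
- spice_jar: Bystander: small closed spice jar with a steel cap, 38 mm across, 58 mm high. Origin: centre of its underside. To be left alone.
- egg_cup: Bystander: dark wooden egg cup with a waist, 42 mm across, 48 mm high. Origin: centre of its underside. To be left alone.
- ramekin: Bystander: terracotta ramekin, an open bowl 64 mm across, 36 mm high. Origin: centre of its underside. To be left alone.
There are look-alikes about, which are no part of the job. What is meant by the spoon is not blue, and is the smaller of those in its own colour.

How it is judged:
By the outcome, as a careful person would: the job done as asked, in the order asked, and still so for the second after the job is handed in, with the robot touching nothing.
It also fails if it takes over 112 s, if anything falls off the work surface, if the arm or the gripper's body presses on something with over 40 N, if the wrist force passes 120 N, or if a joint passes its speed limit or range.

## Working session

There is one attempt and no reset: what is moved stays moved. The work goes in short steps, each a Python script; the robot and the scene stay as the last script left them, time stands still between calls to the robot, and variables do not carry over. Pictures are saved under pics/ and viewed, at most 14 in all, crops included, and the job is handed in when it is done.

```bash
ls; mkdir -p pics
python3 - <<'E'
from plant import robot
import cv2
for n in("top","side"):
    cv2.imwrite(f"pics/{n}0.png",robot.grab_frame(n)); print(n,robot.get_calibration(n))
s=robot.observe();print(s["time"],s["tool_pos"],s["tcp_rot"],s["gripper_width"])
E
```

```text
pics
top {'vertical_fov': 56.5795386725085, 'cx': 319.2641326989745, 'cy': 235.17541701235606, 'rvec': array([ 2.1729471 , -2.12052091,  0.16964691]), 'tvec': array([0.00665514, 0.42718125, 0.87146412])}
side {'vertical_fov': 54.987531601103356, 'cx': 321.9605699812779, 'cy': 246.00112985345064, 'rvec': array([ 2.04675347, -0.77723855,  0.39566822]), 'tvec': array([-0.32329335,  0.19358806,  0.92575359])}
0.1 [ 0.22073036 -0.55768379  0.30317831] [-1.79930650e+02 -1.68014475e-02  2.15881007e+01] 0.08527788746995954
```

View pics/top0.png

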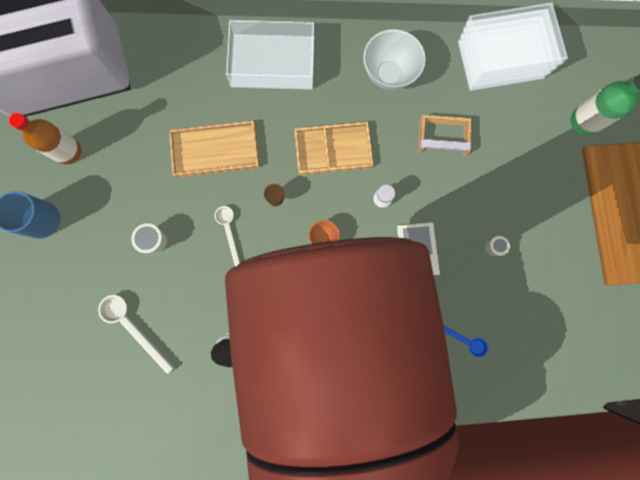

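View pics/side0.png

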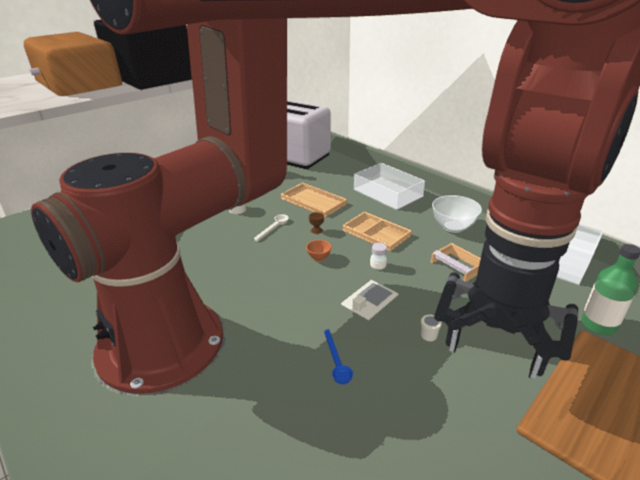

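The top view shows the two-bay tray at (334,148), the long tray at (215,148) and the rack at (445,133). The lid is near (420,248), the big pot at (147,238) and the small pot at (499,245). There are two white spoons, with bowls at (225,215) and (112,308), and a blue one with its bowl at (478,347). The arm hides part of the scene, so I'll swing it away.

```bash
cat > h.py <<'E'
from plant import robot
import numpy as np, cv2
def cam(n):
    c=robot.get_calibration(n); f=240/np.tan(np.radians(c["vertical_fov"]/2))
    K=np.array([[f,0,c["cx"]],[0,f,c["cy"]],[0,0,1]]); R=cv2.Rodrigues(np.array(c["rvec"]))[0]
    return K,R,np.array(c["tvec"]).ravel()
def ray(n,uv,z):
    K,R,t=cam(n); uv=np.atleast_2d(uv).astype(float)
    d=(R.T@np.linalg.inv(K)@np.c_[uv,np.ones(len(uv))].T).T; o=-R.T@t
    return o+d*((z-o[2])/d[:,2])[:,None]
def proj(n,P):
    K,R,t=cam(n); p=(K@(R@np.atleast_2d(P).T+t[:,None])).T; return p[:,:2]/p[:,2:]
def snap(n,name,box=None,k=1):
    im=robot.grab_frame(n); out=im
    if box: x0,y0,x1,y1=box; out=cv2.resize(im[y0:y1,x0:x1],None,fx=k,fy=k,interpolation=cv2.INTER_CUBIC)
    cv2.imwrite(f"pics/{name}.png",out); cv2.imwrite(f"/tmp/{name}.png",im); return im
E
python3 - <<'E'
from h import *
q=list(robot.observe()["q"]); q[0]=-135; robot.goto_joints(q)
snap("top","top1",(90,100,530,400),1.8); snap("side","side1"); print(robot.observe()["time"])
print(-cam("top")[1].T@cam("top")[2], -cam("side")[1].T@cam("side")[2])
E
```

```text
2.1667
[0.29170155 0.02230645 0.92541367] [-0.18414662 -0.71636837  0.67225071]
```

View pics/top1.png

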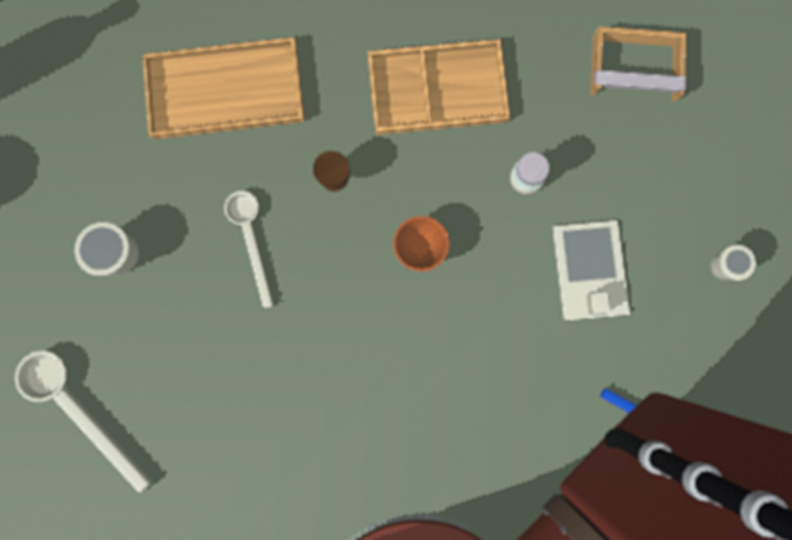

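This view is clear, with crop scale 1.8 and offset (90,100). The candidates for the spoon are white A (full-image bowl (224,215), handle end (239,269)), white B (bowl (112,308), end (170,371)) and blue (478,347). A fits: it isn't blue, and bowl to end is about 57 px ≈ 120 mm, where B is about 180 mm. Next I'll measure everything and take the confirming crop.

Run:
```python
from h import *
im=cv2.imread("/tmp/top1.png"); cv2.imwrite("pics/spoonA.png",cv2.resize(im[190:390,90:290],None,fx=3,fy=3,interpolation=cv2.INTER_CUBIC))
h=cv2.cvtColor(im,cv2.COLOR_BGR2HSV)
for p in [(224,200),(147,238),(418,241),(230,240),(421,275),(300,150),(200,148),(445,143),(300,300),(423,265),(430,131)]: print(p,h[p[1],p[0]])
def blobs(name,m,amin=60):
    m=m.astype(np.uint8)*255
    cs,_=cv2.findContours(m,cv2.RETR_EXTERNAL,cv2.CHAIN_APPROX_NONE)
    for c in cs:
        if cv2.contourArea(c)>amin:
            r=cv2.minAreaRect(c); print(name,cv2.contourArea(c),[np.round(x,1) for x in (r[0],r[1],r[2])])
roi=np.zeros(im.shape[:2],bool); roi[100:390,90:530]=1
H,S,V=[h[...,i].astype(int) for i in range(3)]
blobs("wood",roi&(H<25)&(S>80)&(V>90))
blobs("white",roi&(S<50)&(V>150))
blobs("grey",roi&(S<50)&(H>95)&(V>90)&(V<170))
```

```text
(224, 200) [ 51  37 132]
(147, 238) [ 94  13 135]
(418, 241) [ 86  15 137]
(230, 240) [ 32  20 218]
(421, 275) [ 32  22 194]
(300, 150) [ 17 123 141]
(200, 148) [ 17 126 207]
(445, 143) [137  10 187]
(300, 300) [ 52  35 138]
(423, 265) [ 32  20 216]
(430, 131) [51 40 89]
wood 737.5 [array([323.5, 235. ]), array([30., 31.]), np.float64(90.0)]
wood 3397.5 [array([333.3, 147.6]), array([46.9, 75.5]), np.float64(84.6)]
wood 3997.5 [array([213. , 148.6]), array([47.9, 87.1]), np.float64(83.7)]
wood 559.5 [array([444. , 133.5]), array([37., 52.]), np.float64(90.0)]
white 1176.5 [array([136.8, 334.3]), array([99., 29.]), np.float64(45.0)]
white 348.0 [array([497. , 245.5]), array([19., 24.]), np.float64(90.0)]
white 698.5 [array([146., 238.]), array([30., 30.]), np.float64(90.0)]
white 1883.0 [array([417.6, 249.7]), array([54.2, 37.2]), np.float64(82.9)]
white 502.0 [array([226.5, 238.8]), array([66.8, 18.8]), np.float64(81.9)]
white 341.0 [array([383.3, 195.7]), array([18.2, 24.2]), np.float64(29.7)]
white 310.5 [array([444.9, 144.3]), array([50.1,  7.7]), np.float64(3.9)]
grey 96.0 [array([512., 380.]), array([14.3, 25. ]), np.float64(63.4)]
grey 67.0 [array([477.5, 365.2]), array([16. , 19.5]), np.float64(35.5)]
grey 127.0 [array([145.5, 233. ]), array([13.4, 14.8]), np.float64(45.0)]
```

View pics/spoonA.png

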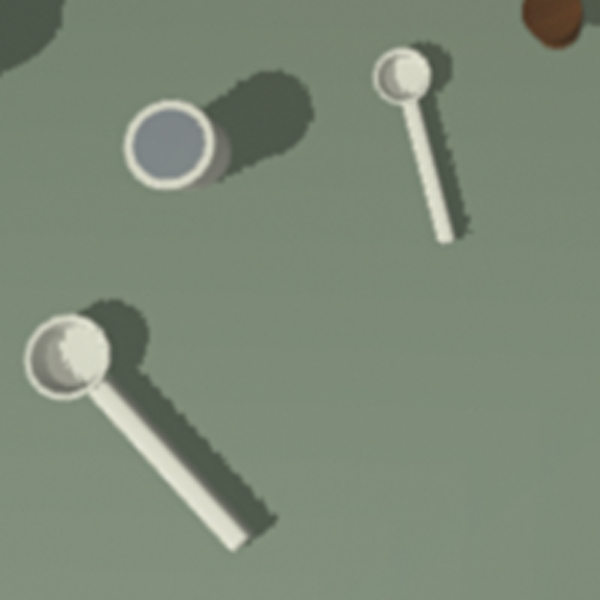

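Confirmed: A, the spoon nearer the pot, is clearly the smaller white one. Now the precise measurements, checked against the known sizes.

```bash
cat > meas.py <<'E'
from h import *
def masks(im,k=3):
    im=cv2.resize(im,None,fx=k,fy=k,interpolation=cv2.INTER_CUBIC)
    return [a.astype(int) for a in cv2.split(cv2.cvtColor(im,cv2.COLOR_BGR2HSV))]
def cnt(m,box,k=3):
    x0,y0,x1,y1=[v*k for v in box]; mm=np.zeros(m.shape,np.uint8); mm[y0:y1,x0:x1]=m[y0:y1,x0:x1]
    mm=cv2.morphologyEx(mm*255,cv2.MORPH_OPEN,np.ones((3,3),np.uint8))
    cs,_=cv2.findContours(mm,cv2.RETR_EXTERNAL,cv2.CHAIN_APPROX_NONE)
    return (max(cs,key=cv2.contourArea)[:,0,:]+.5)/k-.5
def rect(P):
    c,s,a=cv2.minAreaRect((P[:,:2]*1000).astype(np.float32)); return np.round(c,1),np.round(s,1),round(a,1)
def edges(pts,zfar,znear):   # outer box: edges away from camera seen at the top, near ones at the foot
    a=rect(ray("top",pts,zfar))[2]; a=(a+45)%90-45
    u=np.array([np.cos(np.radians(a)),np.sin(np.radians(a))]);v=np.array([-u[1],u[0]])
    C=np.array([.2917,.0223]); F=ray("top",pts,zfar)[:,:2];N=ray("top",pts,znear)[:,:2]; out=[];ctr=0
    for w in(u,v):
        f,n=F@w,N@w; c=C@w
        hi=f.max() if f.max()>c and f.mean()>c else n.max()
        lo=f.min() if f.mean()<c else n.min()
        if f.min()<c<f.max(): hi,lo=f.max(),f.min()
        out.append(round((hi-lo)*1000,1)); ctr=ctr+w*(hi+lo)/2
    return np.round(ctr*1000,1),out,round(a,1)
E
python3 - <<'E'
from meas import *
im=cv2.imread("/tmp/top1.png"); H,S,V=masks(im)
wood=((H<25)&(S>70)&(V>70)).astype(np.uint8); white=((S<30)&(V>150)).astype(np.uint8); grey=((S<27)&(V<165)&(V>95)).astype(np.uint8)
lidm=(S<27).astype(np.uint8)
print("pot_tray",edges(cnt(wood,(285,110,385,182)),.018,0))
print("spoon_tray",edges(cnt(wood,(160,110,268,185)),.018,0))
r=cnt(wood,(410,105,480,162));print("rack z28",rect(ray("top",r,.028)),"hull",edges(r,.028,0))
b=cnt(white,(410,130,480,162)); P=ray("top",b,.03);print("bar",rect(P))
for n,bx,z in(("big",(125,215,170,262),.046),("small",(485,230,515,260),.040)):
    for nm,m in(("grey",grey),("white",white)):
        c=cnt(m,bx); P=ray("top",c,z); print(n,nm,rect(P),np.round(cv2.minEnclosingCircle(c.astype(np.float32)),1) if 0 else cv2.minEnclosingCircle(c.astype(np.float32)))
c=cnt(lidm,(395,215,445,282));print("lid",rect(ray("top",c,.006)))
c=cnt(((S<27)&(V>150)).astype(np.uint8),(205,200,245,275));P=ray("top",c,.010);print("spoon",rect(P)); 
m=P[:,0]; print("bowl",rect(P[m>np.max(m)-.035]),"end",np.round(P[np.argmin(m)],4))
E
```

```text
pot_tray (array([620.6,  -8. ]), [np.float64(99.4), np.float64(160.8)], 7.2)
spoon_tray (array([612. , 246.5]), [np.float64(101.1), np.float64(181.3)], 8.4)
rack z28 (array([ 649.7, -242.3]), array([111.9,  84.9]), 87.9) hull (array([ 654.7, -245.5]), [np.float64(74.8), np.float64(105.8)], -2.1)
bar (array([ 626.5, -242.7]), array([104.6,  17.7]), 87.0)
big grey (array([411.4, 361.6]), array([46.4, 46.5]), 60.2) ((145.94183349609375, 237.723876953125), 12.159806251525879)
big white (array([410.9, 361.3]), array([61. , 59.9]), 4.4) ((145.39186096191406, 237.5385284423828), 15.763265609741211)
small grey (array([ 414.7, -345.6]), array([25.9, 26.1]), 44.6) ((499.7965393066406, 244.98114013671875), 6.7599406242370605)
small white (array([ 410.8, -341.9]), array([40.2, 49.5]), 45.0) ((496.9648132324219, 246.5965118408203), 12.471230506896973)
lid (array([ 405.9, -188.9]), array([112.5,  78.8]), 6.9)
spoon (array([418.7, 208.4]), array([139.9,  39.3]), 10.7)
bowl (array([470.5, 218. ]), array([39.1, 34.5]), 89.8) end [0.3525 0.185  0.01  ]
```

Sizes agree with the given ones to within 1–3 mm. Rack origin ≈ (628,-243), yaw ≈ -2.5°. I'll start with the big pot.

```bash
cat >> h.py <<'E'
def yawfix(p,y):
    best=None
    for k in(-180,0,180):
        q=robot.ik(p,[180,0,y+k])
        if q is not None:
            c=abs(q[5]-robot.observe()["q"][5])
            if best is None or c<best[0]: best=(c,y+k)
    return best[1] if best else None
def hover(x,y,z,yaw):
    yw=yawfix([x,y,z],yaw); print("yaw",yw); robot.move_pose([x,y,z],[180,0,yw]); return yw
def st(m=""):
    s=robot.observe(); print(m,"t",round(s["time"],1),"pos",np.round(s["tool_pos"],4),"w",round(s["gripper_width"],4),"F",np.round(s["ft_force"],1),"g",np.round(s["gripper_force"],1),"q6",round(s["q"][5]))
def loc(o,yaw,x,y):
    a=np.radians(yaw); return o[0]+x*np.cos(a)-y*np.sin(a), o[1]+x*np.sin(a)+y*np.cos(a)
PT,PY=(.6206,-.008),7.2; ST,SY=(.612,.2465),8.4
E
cat > checkik.py <<'E'
from h import *
for n,p,y in [("big",(.411,.3614,.088),7),("bigT",(*loc(PT,PY,0,-.031),.2),7.2),("small",(.4147,-.3456,.086),0),("smT",(*loc(PT,PY,0,.046),.2),97.2),("sp",(.4305,.2107,.075),10.7),("spT",(*ST,.2),98.4),("lid",(.366,-.1937,.083),6.9),("lidend",(.59,-.2415,.083),-2.5)]:
    print(n,[None if (q:=robot.ik(list(p),[180,0,y+k])) is None else np.round(q,0).tolist() for k in(-180,0,180)])
E
python3 checkik.py
```

```text
big [[28.0, 1.0, -22.0, 67.0, 0.0, 21.0], [28.0, 1.0, -22.0, 67.0, 0.0, -159.0], [28.0, 1.0, -22.0, 67.0, 0.0, 21.0]]
bigT [[-16.0, 11.0, -0.0, 79.0, 0.0, -23.0], [-16.0, 11.0, -0.0, 79.0, 0.0, 157.0], [-16.0, 11.0, -0.0, 79.0, 0.0, -23.0]]
small [[-54.0, 0.0, -23.0, 66.0, 0.0, -54.0], [-54.0, 0.0, -23.0, 66.0, 0.0, 126.0], [-54.0, 0.0, -23.0, 66.0, 0.0, -54.0]]
smT [[-9.0, 9.0, -2.0, 79.0, 0.0, -106.0], [-9.0, 9.0, -2.0, 79.0, 0.0, 74.0], [-9.0, 9.0, -2.0, 79.0, 0.0, -106.0]]
sp [[10.0, -10.0, -34.0, 66.0, 0.0, -0.0], [10.0, -10.0, -34.0, 66.0, 0.0, 180.0], [10.0, -10.0, -34.0, 66.0, 0.0, -0.0]]
spT [[11.0, 17.0, 7.0, 80.0, 0.0, -88.0], [11.0, 17.0, 7.0, 80.0, 0.0, 92.0], [11.0, 17.0, 7.0, 80.0, 0.0, -88.0]]
lid [[-46.0, -24.0, -45.0, 69.0, 0.0, -53.0], [-46.0, -24.0, -45.0, 69.0, 0.0, 127.0], [-46.0, -24.0, -45.0, 69.0, 0.0, -53.0]]
lidend [[-34.0, 17.0, -5.0, 68.0, 0.0, -31.0], [-34.0, 17.0, -5.0, 68.0, 0.0, 149.0], [-34.0, 17.0, -5.0, 68.0, 0.0, -31.0]]
```

Run:
```python
from h import *
x,y=.4112,.3614
yw=hover(x,y,.22,7.2); st("hov")
robot.line_to([x,y,.088],vel=.15,guard=15); st("down")
robot.set_gripper(.05); st("grip")
robot.line_to([x,y,.22],vel=.2); st("lift")
tx,ty=loc(PT,PY,0,-.031)
hover(tx,ty,.22,7.2)
robot.line_to([tx,ty,.0935],vel=.12,guard=12); st("placed")
robot.set_gripper(.078); robot.line_to([tx,ty,.2],vel=.2); st("end")
x,y=.4147,-.3456
hover(x,y,.2,7.2)
snap("top","a2")
```

```text
yaw 187.2
hov t 6.1 pos [0.4116 0.361  0.22  ] w 0.0857 F [-0.2  0.1  0.6] g 0.0 q6 20
down t 7.2 pos [0.4118 0.3617 0.089 ] w 0.0855 F [-0.7  0.5  0.4] g 0.0 q6 20
grip t 7.5 pos [0.4118 0.3617 0.0895] w 0.0589 F [-1.6 -1.1  8. ] g 63.0 q6 20
lift t 8.3 pos [0.4108 0.3612 0.2187] w 0.0581 F [ 0.2 -0.  -1.2] g 64.1 q6 20
yaw -172.8
placed t 11.0 pos [ 0.6231 -0.0384  0.0935] w 0.0578 F [-2.2  1.2  5.8] g 64.3 q6 -23
end t 12.0 pos [ 0.6241 -0.0387  0.1987] w 0.0783 F [-0.3  0.5 -0.5] g 0.0 q6 -23
yaw -172.8
```

Run:
```python
from h import *
x,y=.4147,-.3456
robot.set_gripper(.07)
robot.line_to([x,y,.086],vel=.15,guard=15); st("down")
robot.set_gripper(.03); st("grip")
robot.line_to([x,y,.21],vel=.2); st("lift")
tx,ty=loc(PT,PY,0,.046)
hover(tx,ty,.21,97.2)
robot.line_to([tx,ty,.0915],vel=.12,guard=12); st("placed")
robot.set_gripper(.055); robot.line_to([tx,ty,.2],vel=.2); st("end")
x,y=loc((.4187,.2084),10.7,.012,0)
robot.move_pose([x,y,.2],[180,0,10.7-180]); robot.set_gripper(.032); st("spoon hover")
im=snap("top","a3",(140,100,460,300),2.4)
```

```text
down t 14.6 pos [ 0.4151 -0.3461  0.087 ] w 0.07 F [-0.  -0.8  0.7] g 0.0 q6 -61
grip t 15.0 pos [ 0.4151 -0.3461  0.0872] w 0.0375 F [-1.1  1.4  5.5] g 59.3 q6 -61
lift t 15.8 pos [ 0.4144 -0.3452  0.2087] w 0.0378 F [-0.4 -0.1 -1.4] g 60.2 q6 -61
yaw -82.8
placed t 18.3 pos [0.6136 0.0376 0.0912] w 0.0374 F [-1.3  0.6  6. ] g 60.7 q6 -106
end t 19.4 pos [0.6144 0.0377 0.1987] w 0.0549 F [-0.3  0.3 -0.8] g 0.0 q6 -106
spoon hover t 21.3 pos [0.4306 0.2105 0.2   ] w 0.032 F [0.5 0.2 0.7] g 0.0 q6 0
```

View pics/a3.png

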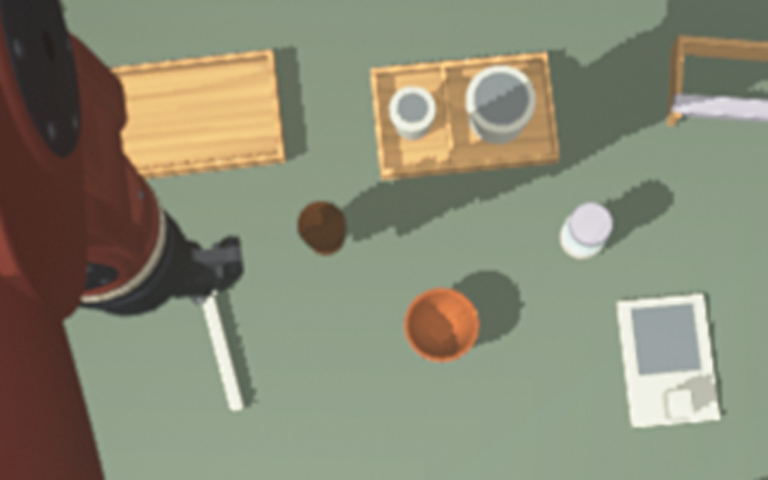

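Both pots stand in their bays: the small one at crop (412,108) and the big one at (500,102). The gripper is over the spoon neck, so I'll pick and place the spoon.

Run:
```python
from h import *
x,y=loc((.4187,.2084),10.7,.012,0)
robot.line_to([x,y,.0755],vel=.12,guard=10); st("down")
robot.set_gripper(.005); st("grip")
robot.line_to([x,y,.17],vel=.1); st("lift")
tx,ty=loc(ST,SY,0,.012)
robot.move_pose([tx,ty,.17],[180,0,SY+90-180])
snap("side","a4",(150,130,470,330),2.4)
```

```text
down t 22.6 pos [0.4311 0.2107 0.0763] w 0.0318 F [-0.3  0.1 -0.8] g 0.0 q6 0
grip t 22.9 pos [0.4312 0.2108 0.0765] w 0.0087 F [-0.9 -0.6  6.2] g 57.8 q6 0
lift t 24.0 pos [0.4301 0.2106 0.1692] w 0.0091 F [ 0.1  0.6 -0.3] g 57.3 q6 0
```

View pics/a4.png

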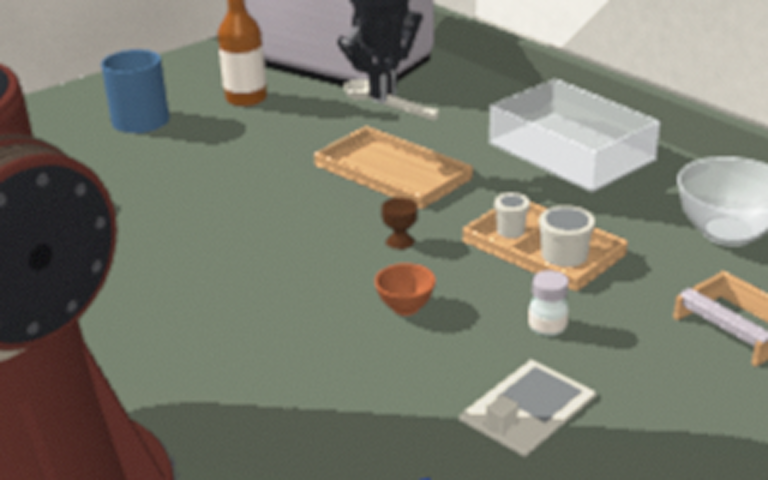

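The spoon is held level above the long tray, bowl at crop (357,88) and handle end at (437,112), bowl up. Next: lower it, release, and move above the lid's vent block.

Run:
```python
from h import *
tx,ty=loc(ST,SY,0,.012)
print(robot.line_to([tx,ty,.0805],vel=.08,guard=8)); st("down")
robot.set_gripper(.03); robot.pause(.2); robot.line_to([tx,ty,.19],vel=.15); st("up")
x,y=loc((.4059,-.1889),6.9,-.04,0)
hover(x,y,.16,6.9); robot.set_gripper(.045); st("lid hover")
im=snap("top","a5",(150,100,470,300),2.4)
```

```text
True
down t 26.4 pos [0.6097 0.2582 0.0806] w 0.0089 F [-0.5 -0.2  5.4] g 58.0 q6 -87
up t 27.9 pos [0.6098 0.2583 0.1887] w 0.0303 F [ 0.  -0.6  0.1] g 0.0 q6 -87
yaw -173.1
lid hover t 30.1 pos [ 0.3664 -0.1935  0.16  ] w 0.045 F [-0.1  0.5 -0.3] g 0.0 q6 -53
```

View pics/a5.png

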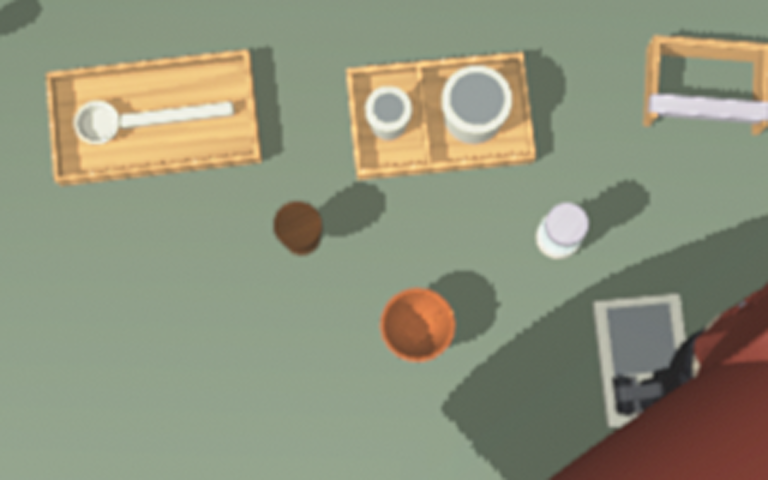

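The spoon lies flat, bowl up, inside the long tray: bowl at crop (97,122), end at (232,108). Now the lid: grip the vent block, carry it just off the counter to in front of the rack, set it down and look.

```bash
cat >> h.py <<'E'
RK,RY=(.628,-.2433),-2.5
E
python3 - <<'E'
from h import *
x,y=loc((.4059,-.1889),6.9,-.04,0)
print(robot.line_to([x,y,.083],vel=.12,guard=10)); st("down")
robot.set_gripper(.012); st("grip")
z0=robot.observe()["tool_pos"][2]
robot.line_to([x,y,z0+.010],vel=.05); st("lift")
px,py=loc(RK,RY,-.085-.04,0)
robot.line_to([px,py,z0+.010],vel=.12,rotation=[180,0,RY-180]); st("pre")
print(robot.line_to([px,py,z0-.001],vel=.04,guard=6)); st("lowered")
snap("top","a6",(380,90,540,270),3.3); snap("side","a6s",(380,200,540,320),4)
E
```

```text
False
down t 30.9 pos [ 0.3664 -0.194   0.0836] w 0.045 F [0.6 0.3 0.7] g 0.0 q6 -53
grip t 31.2 pos [ 0.3668 -0.1943  0.0841] w 0.0186 F [0.6 0.1 6.3] g 59.6 q6 -53
lift t 31.6 pos [ 0.3663 -0.1939  0.0944] w 0.0188 F [ 0.9  0.  -0. ] g 58.7 q6 -53
pre t 33.0 pos [ 0.5027 -0.2377  0.094 ] w 0.0189 F [-0.1  0.1 -0.7] g 58.7 q6 -36
True
lowered t 33.3 pos [ 0.5031 -0.238   0.0836] w 0.0188 F [ 0.8 -0.4  0.9] g 60.1 q6 -36
```

View pics/a6.png

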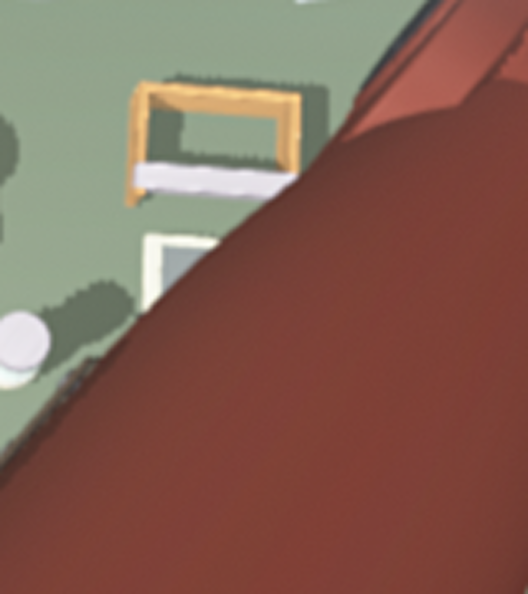

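View pics/a6s.png

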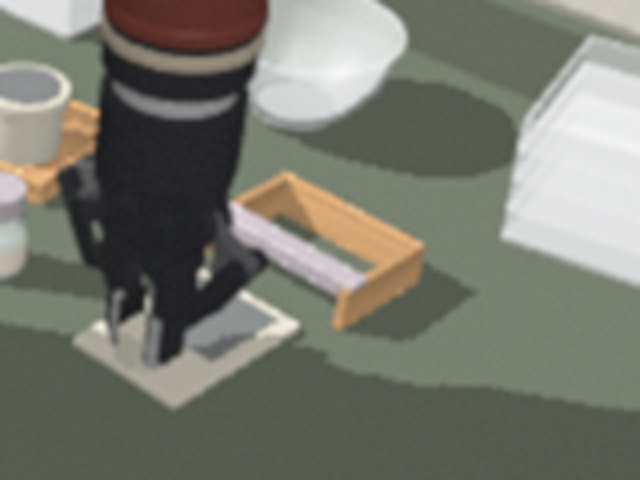

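The lid is flat, in line with the rack: its front-left corner is at top px (424,161) and its front-right corner at side px (455,282). I'll check the corners in rack coordinates.

Run:
```python
from h import *
a=np.radians(RY); R=np.array([[np.cos(a),np.sin(a)],[-np.sin(a),np.cos(a)]])
L=lambda P:np.round(R@(np.ravel(P)[:2]-RK)*1000,1)
f=lambda u,v:(380+u/3.3-.5,90+v/3.3-.5); g=lambda u,v:(380+u/4-.5,200+v/4-.5)
print("lid FL top",L(ray("top",f(145,235),.006)))
print("lid FR side",L(ray("side",g(300,326),.006)))
print("rack left outer front, top z28",L(ray("top",f(127,205),0)),"z28 back-left",L(ray("top",f(140,83),.028)),"back-right",L(ray("top",f(301,96),.028)))
print("rack right outer front foot, side",L(ray("side",g(340,330),0)),"right top front",L(ray("side",g(347,290),.028)),"back right top",L(ray("side",g(424,243),.028)))
```

```text
lid FL top [-31.9  39.4]
lid FR side [-33.7 -37.4]
rack left outer front, top z28 [-10.2  50.5] z28 back-left [62. 51.] back-right [ 60.6 -53. ]
rack right outer front foot, side [-12.1 -50.3] right top front [-11.2 -49.1] back right top [ 61.7 -49.7]
```

Corners and rack agree to within about 2 mm, with roughly 7 mm clearance each side. I'll slide the lid home under guard.

Run:
```python
from h import *
a=np.radians(RY); R=np.array([[np.cos(a),np.sin(a)],[-np.sin(a),np.cos(a)]])
lo=lambda:print("local",np.round(R@(robot.observe()["tool_pos"][:2]-RK)*1000,1))
z=robot.observe()["tool_pos"][2]
for tx,v in((-.05,.05),(-.032,.02)):
    x,y=loc(RK,RY,tx,0); h=robot.line_to([x,y,z],vel=v,guard=8); print(h); st("slide"); lo()
    if h: break
snap("side","a7",(380,200,540,320),4)
```

```text
False
slide t 35.0 pos [ 0.5781 -0.2412  0.0837] w 0.0187 F [0.  0.  0.2] g 60.0 q6 -32
local [-50.  -0.]
True
slide t 35.6 pos [ 0.5901 -0.2416  0.0836] w 0.0187 F [-1.7  0.5  5.7] g 60.7 q6 -31
local [-38.    0.1]
```

View pics/a7.png

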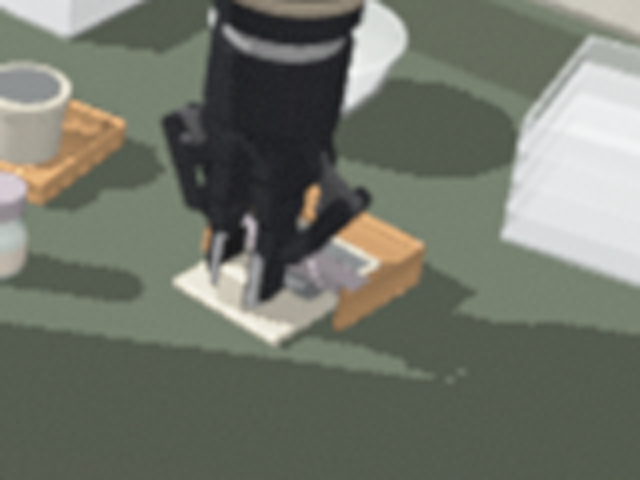

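Run:
```python
from h import *
a=np.radians(RY); R=np.array([[np.cos(a),np.sin(a)],[-np.sin(a),np.cos(a)]])
z=robot.observe()["tool_pos"][2]
x,y=loc(RK,RY,-.034,0); print(robot.line_to([x,y,z],vel=.015,guard=10)); st("push"); print(R@(robot.observe()["tool_pos"][:2]-RK)*1000)
robot.set_gripper(.045); p=robot.observe()["tool_pos"]
robot.line_to([p[0],p[1],.2],vel=.12)
q=list(robot.observe()["q"]); q[0]=-100; robot.goto_joints(q); st("away")
snap("top","a8",(150,90,510,300),2.2); snap("side","a8s",(400,210,520,300),6)
im=cv2.imread("/tmp/a8.png")
from meas import *
H,S,V=masks(im); c=cnt(((S<30)&(V>150)).astype(np.uint8),(415,147,480,185)); P=ray("top",c,.006); 
Q=(P[:,:2]-RK)@R.T*1000; print("lid near part local x,y range",Q.min(0),Q.max(0))
```

```text
True
push t 35.9 pos [ 0.5902 -0.2416  0.0836] w 0.0186 F [-1.9  1.9  5.1] g 60.7 q6 -31
[-37.81468428   0.04428748]
away t 39.9 pos [ 0.0199 -0.6361  0.1989] w 0.0447 F [-0.2 -1.3 -0.6] g 0.0 q6 -31
lid near part local x,y range [-56.34663601 -60.07139223] [ 6.66134558 40.88140381]
```

View pics/a8.png

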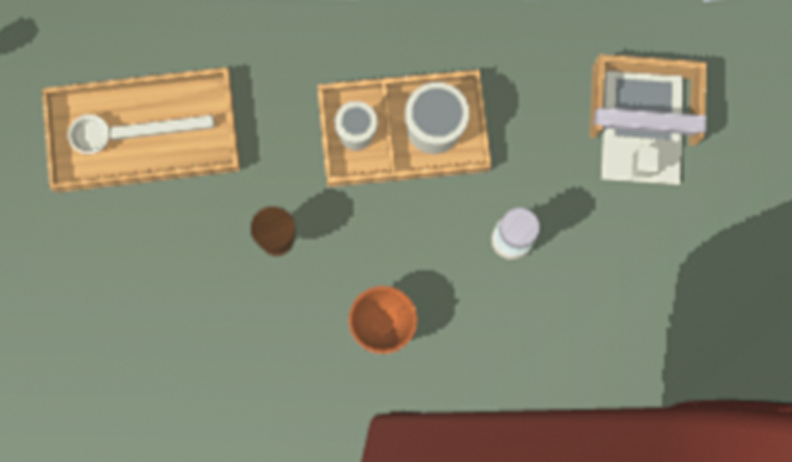

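View pics/a8s.png

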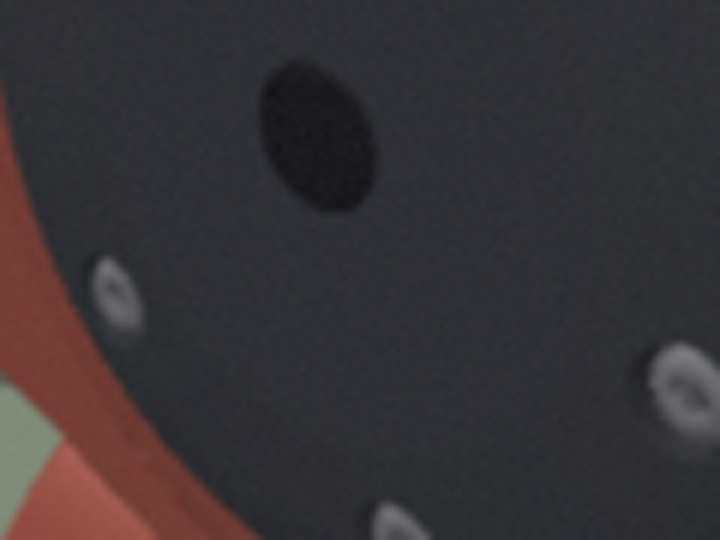

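From the top everything is in place. The lid is in the rack with its vent block outside, and its far edge is near the stop at crop (645,72). The side view is blocked by the arm. I'll enlarge the rack to check for a gap at the stop.

Run:
```python
from h import *
im=cv2.imread("/tmp/a8.png")
cv2.imwrite("pics/rack.png",cv2.resize(im[108:178,410:480],None,fx=8,fy=8,interpolation=cv2.INTER_CUBIC))
for u in (438,445,452): print(u,[tuple(int(v) for v in im[r,u]) for r in range(114,128)])
pts=[(57,-20,0),(57,0,0),(57,20,0),(57,0,28),(57,0,6),(-53,0,6),(-55,0,6),(-8,0,30),(8,0,30),(63,0,28)]
for p in pts:
    x,y=loc(RK,RY,p[0]/1e3,p[1]/1e3); print(p,np.round(proj("top",[x,y,p[2]/1e3]),1))
print([tuple(int(v) for v in im[r,435]) for r in range(166,178)])
```

```text
438 [(84, 98, 89), (89, 114, 125), (103, 148, 184), (115, 173, 222), (112, 169, 216), (98, 146, 185), (96, 144, 182), (93, 142, 181), (108, 146, 177), (160, 182, 192), (206, 225, 224), (197, 212, 209), (162, 167, 162), (145, 144, 136)]
445 [(86, 98, 85), (84, 102, 101), (101, 141, 170), (117, 177, 224), (111, 168, 214), (102, 152, 192), (99, 145, 184), (95, 143, 182), (103, 146, 183), (151, 180, 199), (201, 221, 223), (206, 224, 222), (181, 192, 188), (150, 151, 144)]
452 [(88, 102, 90), (82, 96, 86), (88, 111, 118), (102, 146, 178), (114, 173, 220), (111, 169, 214), (98, 146, 185), (96, 144, 182), (94, 142, 181), (108, 147, 177), (160, 183, 194), (206, 223, 224), (196, 211, 209), (160, 166, 161)]
(57, -20, 0) [[451.2 124.4]]
(57, 0, 0) [[442.1 123.7]]
(57, 20, 0) [[432.9 123.1]]
(57, 0, 28) [[445.8 118.5]]
(57, 0, 6) [[442.8 122.6]]
(-53, 0, 6) [[441.5 171.5]]
(-55, 0, 6) [[441.5 172.4]]
(-8, 0, 30) [[445.3 147.5]]
(8, 0, 30) [[445.5 140.2]]
(63, 0, 28) [[445.8 115.8]]
[(212, 227, 226), (212, 227, 226), (212, 227, 227), (212, 227, 227), (213, 228, 228), (195, 213, 212), (147, 164, 157), (119, 140, 125), (119, 141, 125), (121, 141, 126), (120, 141, 127), (121, 142, 128)]
```

View pics/rack.png

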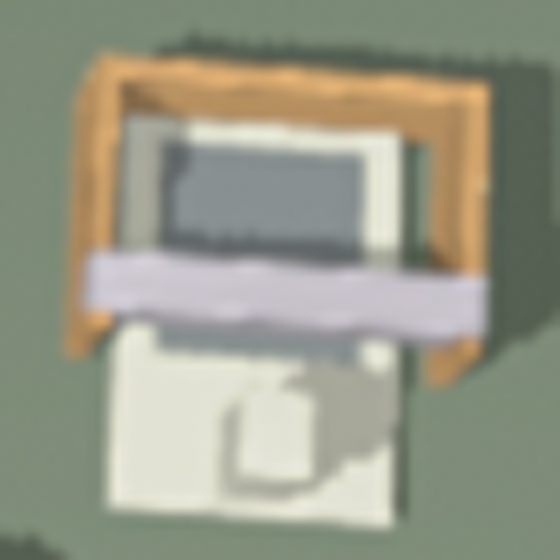

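The enlarged view shows the wooden stop's face running straight into the lid's white edge at row ≈122.5, with no counter visible between them. The near edge is at row ≈171.8 (about x = -53 to -54 mm), so the lid is flat and home. Handing in.

```bash
python3 -c "
from plant import robot
print(robot.job_done())"
```

```text
the job is handed in; nothing more can be done
None
```

The job is handed in after about 40 s: both pots are in their bays, the spoon lies flat and bowl up in the long tray, the lid is home under the bar with its vent block outside, the jar, egg cup and ramekin were not touched, and the gripper has let go of everything.

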